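Open the carving bench's dust filter

ROBOT

A 7-joint arm with a two-finger parallel gripper is mounted at the origin on the work surface. World frame = base frame: x ahead of the robot, y to its left, z up, the work surface at z = 0. Lengths are in m, angles in rad, forces in N, time in s.
With the tool pointing down it reaches from about 0.4 to 0.85 m from the base axis. Payload 10.4 kg.
Tool frame: the origin (TCP) lies between the finger pads; the fingertips stand 11 mm ahead of it and the grasp point (between the pads) lies 8 mm behind it; z points along the fingers, y is the direction in which the jaws open and shut (so a half turn about z gives the same grasp; the last joint's range is limited). The gripper opens to 87 mm and grips with 3 to 60 N. Pads are 19 mm wide; open, the fingers measure 117 mm over their backs; the gripper's body (75 mm by 190 mm) begins 51 mm behind the grasp point.
Start: joints at [-1.129, 0.332, -0.065, 1.46, 0.022, 1.35, -0.088], TCP at [0.28, 0.559, 0.234] pointing down, gripper open.
Joint ranges: [-2.6, 2.6], [-0.5, 2.12], [-1.47, 1.34], [0.16, 2.42], [-1.27, 4.41], [0.06, 2.06], [-2.6, 2.6]. Speed limits (rad/s): [2.22, 2.22, 2.79, 2.79, 3.14, 3.14, 3.14].

INTERFACE

Orientations are given as a unit quaternion [x, y, z, w].
In Python, from bench import r, eyes gives the robot as it stands.
- The arm moves only by the shell command python3 -m inch 'ROWS' [FORCE]. ROWS is a JSON object of lists of equal length, an entry for each row: "translation": the shift along the world's x, y, z scaled (see below), a list of three; "rot": the turn, a rotation vector about the world's x, y, z scaled (see below), a list of three; "jaw": the finger opening in mm, from 0 to 87. In form: {"translation": [[tx, ty, tz], ...], "rot": [[ax, ay, az], ...], "jaw": [jaw, ...]}. A call has 1 to 20 rows; each row is the pose to reach, as a shift and turn from the pose measured when the call began; what a row does not reach only later rows make up. The controller multiplies each number of a shift by 100 mm and each number of a turn by 60 degrees. A row lasts 1/10 s, in which the tool goes at most 50 mm and 8.59 degrees, less where a joint would pass 70% of its speed; a pose out of reach is approached as far as the arm can. A call with a number of a shift or a turn outside -1 to 1 is refused whole. A call with a gripper value outside its range is refused whole. The fingers move at their own pace and stop on an object; FORCE is the grip in N (left out, the last holds). Time passes only in rows, so rows that repeat a pose let the fingers close. It gives the time, the measured TCP pose, the force and the opening at its end, in the units of the state.
- r.read_state(): the state, without advancing time (a new reading comes with each control period).
- eyes.camera(name): name is "scene" or "side" or "wrist"; returns the picture (420x560x3 uint8, blue, green, red); there is no depth.
- eyes.calibration(name): a dict with "fx", "fy", "cx", "cy" (pixels), "R" (3x3) and "t" (3): a world point X has camera coordinates R X + t; the wrist camera has in their place "hand_eye" (4x4, takes a point from camera to tool coordinates, whose origin is the TCP and whose axes are the flange's). Camera axes: x right, y down, z forward; pixel columns grow to the right and rows downward; lengths in m; the calibration is good to about 2 mm. A picture is of the moment at which its call begins: read the wrist's pose just before it. calibration takes no time and is no camera call.
- r.close_job(): hands the job in, once; it reports no verdict.
The state is a dict: "time": time; "joint_positions": joint angles; "joint_vel": joint speeds; "joint_torque": joint torques, N m; "ee_pos": TCP position; "eef_rot": TCP orientation; "ft_force": force on the tool from outside, world axes, zero at the start; "torque": the same for the moment, N m; "width": finger opening in m.
Only numpy, scipy, OpenCV 4.12 (cv2) and the standard library are available. Lean on these libraries where they do the work, as an engineer would, in place of code of your own. Each camera call takes 0.05 s, during which the arm holds its last target. There are 200 camera calls.

TASK

The larger of the two dust-filter pots on the carving bench is due for a new cartridge. Twist its cover a quarter turn anticlockwise (seen from above) to free its lugs, lift it off, and set it down gently, right way up, in the middle of the black rubber pad. Leave the smaller pot's cover in its place.

Things in the scene. Friction and masses are not known exactly. Their poses are not given: they have to be found in the camera images.
- cover_grip (a point): Centre of the grip bar on the larger pot's loose grey cover (0.3 kg). Bar 66 mm long (this x axis), 18 wide (y), 22 high, on a stem. The point is 26 above the flat top of the round cap (diameter 100, 20 high), 52 above the foot the cover stands on when set down (a spigot, diameter 78, 6 deep). Two lugs, 18 wide, stick out 14 from the cap's lower edge in line with the bar. z up.
- large_pot: Larger filter pot, fixed: can 108 mm wide, 100 high, origin at the foot's centre, z up. Steel brackets (radius 74, up to 16 over the rim, below the cap's top) with lips hold the lugs down. Locked, the bar lies along this x axis (0 to 7 deg anticlockwise of it). At 65 to 105 deg anticlockwise of x (stop at 108) it lifts out. No spring; 3 mm play up and sideways.
- pad: Square black rubber pad, 200 by 200 mm, 4 thick, fixed flat on the bench; origin at the centre of its underside, on the bench, x and y along its sides, z up.
- small_cover_grip (a point): Centre of the grip bar (46 mm long along x, 18 wide) on the smaller pot's cover, which stays in place: cap diameter 68, pot 75 high, brackets of radius 58. The point is 46 above the pot's rim, 121 above the bench.
Mind the look-alikes: they are no part of the job. What is shaped like the part that bears cover_grip but brown or red is not meant.

How it is judged:
By the outcome, as a careful person would: the job done as asked, in the order asked, and still so for the second after the job is handed in, with the robot touching nothing.
It also fails if it takes over 42 s, if anything falls off the work surface, if the arm or the gripper's body presses on something with over 40 N, if the wrist force passes 120 N, or if a joint passes its speed limit or range.

## Working session

There is one attempt and no reset: what is moved stays moved. The work goes in short steps, Python scripts to look and compute and a shell command to move; the robot and the scene stay as the last step left them, time stands still between calls to the robot, and variables do not carry over. Pictures are saved under pics/ and viewed, about 8 in all and at most 12, crops included, and the job is handed in when it is done.

```bash
ls; mkdir -p pics
python3 - <<'E'
from bench import r, eyes
import cv2
s=r.read_state();print(s)
for n in ("scene","side"):
    cv2.imwrite(f"pics/{n}0.png",eyes.camera(n)); print(n,eyes.calibration(n))
print(eyes.calibration("wrist"))
E
```

```text
pics
{'time': 0.0, 'joint_positions': array([-1.12858816,  0.3328489 , -0.06470983,  1.46093977,  0.02162502,
        1.34991488, -0.08852626]), 'joint_vel': array([ 0.00104931, -0.00050756, -0.00134893,  0.00018374,  0.00122345,
       -0.00057895,  0.00177419]), 'joint_torque': array([-3.38757263e-04, -6.23243380e+01,  2.44554406e-02, -3.89920843e+01,
       -6.14532921e-02,  3.96340562e-02,  1.55558328e-04]), 'ee_pos': array([0.2799958 , 0.55835244, 0.23276905]), 'eef_rot': array([ 2.30312965e-01,  9.73116354e-01, -6.97021062e-04, -1.19713594e-04]), 'ft_force': array([ 0.45882015, -0.71161392,  0.6129804 ]), 'torque': array([-0.04828805,  0.00190337,  0.0282678 ]), 'width': 0.08723124866445689}
scene {'fx': 501.77623284893804, 'fy': 501.77623284893804, 'cx': 274.9208586965243, 'cy': 212.94881910429513, 'R': array([[-0.10399576,  0.994494  , -0.01290597],
       [ 0.85280465,  0.08248696, -0.51567445],
       [-0.51177057, -0.06463423, -0.8566874 ]]), 't': array([-0.1182454 , -0.41776627,  1.98630382])}
side {'fx': 532.1402986636941, 'fy': 532.1402986636941, 'cx': 276.63532221572825, 'cy': 221.26356266240813, 'R': array([[-0.58047143, -0.81427976,  0.00117714],
       [-0.50969551,  0.36221588, -0.78039102],
       [ 0.63503024, -0.45359467, -0.62529071]]), 't': array([0.4827088 , 0.29785848, 1.33357024])}
{'fx': 356.61111787954906, 'fy': 356.61111787954906, 'cx': 275.020438412216, 'cy': 209.7561868883084, 'hand_eye': array([[ 6.10830373e-04, -9.67557495e-01, -2.52650195e-01,
         6.92616654e-02],
       [ 9.99999549e-01,  4.07394730e-04,  8.57518729e-04,
        -2.38442771e-04],
       [-7.26770315e-04, -2.52650604e-01,  9.67557308e-01,
        -1.52185398e-01],
       [ 0.00000000e+00,  0.00000000e+00,  0.00000000e+00,
         1.00000000e+00]])}
```

View pics/scene0.png

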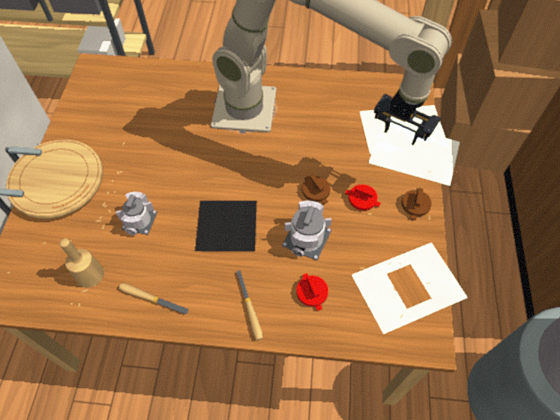

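View pics/side0.png

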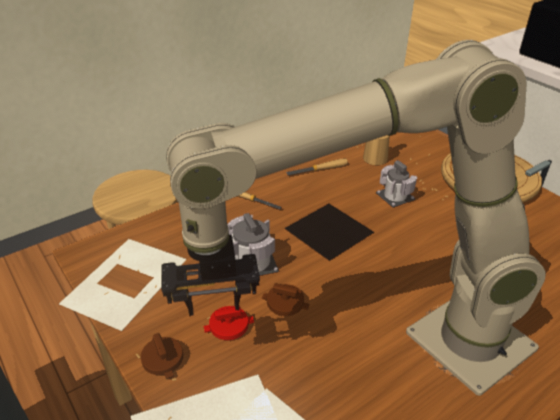

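The large grey pot is at scene (308,230) and side (250,240). The small grey pot is at scene (135,213), and the brown and red covers are loose look-alikes. I'll enlarge the large pot to confirm it and measure the pad.

```bash
cat > h.py <<'E'
import numpy as np, cv2
from bench import r, eyes
from scipy.spatial.transform import Rotation as Ro
def cam(n):
    c=eyes.calibration(n)
    if "R" in c: R,t=np.array(c["R"]),np.array(c["t"]); return c,-R.T@t,R.T
    s=r.read_state(); W=Ro.from_quat(s["eef_rot"]).as_matrix(); H=c["hand_eye"]
    return c,s["ee_pos"]+W@H[:3,3],W@H[:3,:3]
def ray(n,uv,z,C=None):
    c,o,A=C or cam(n); d=A@np.array([(uv[0]-c["cx"])/c["fx"],(uv[1]-c["cy"])/c["fy"],1])
    return o+d*(z-o[2])/d[2]
E
python3 - <<'E'
from h import *
im=cv2.imread("pics/scene0.png"); s2=cv2.imread("pics/side0.png")
m=(im.max(2)<45).astype(np.uint8); m[:,:180]=0;m[:,270:]=0;m[:190]=0;m[265:]=0
cs=cv2.findContours(m,0,2)[0]; c=max(cs,key=cv2.contourArea); b=cv2.boxPoints(cv2.minAreaRect(c)); 
P=np.array([ray("scene",p,.004) for p in b]);print(b,P.round(3),P.mean(0).round(4))
a=cv2.resize(im[185:265,268:348],(560,560),interpolation=cv2.INTER_CUBIC)
b=cv2.resize(s2[200:280,210:290],(560,560),interpolation=cv2.INTER_CUBIC)
cv2.imwrite("pics/crop.png",cv2.resize(np.hstack([a,b]),(800,400)))
E
```

```text
[[240. 211.]
 [254. 211.]
 [254. 250.]
 [240. 250.]] [[0.48  0.048 0.004]
 [0.475 0.096 0.004]
 [0.625 0.115 0.004]
 [0.629 0.069 0.004]] [0.5521 0.0818 0.004 ]
```

View pics/crop.png

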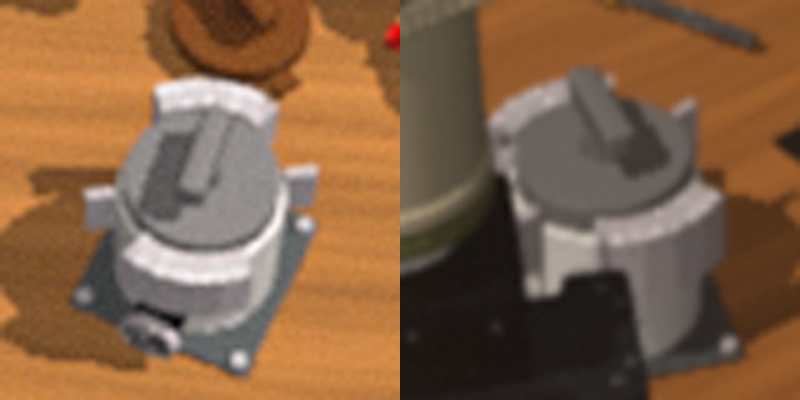

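Run:
```python
from h import *
im=cv2.imread("pics/scene0.png")
m=((im.max(2)<70)&(np.ptp(im.astype(int),2)<25)).astype(np.uint8); m[:,:185]=0;m[:,268:]=0;m[:190]=0;m[265:]=0
m=cv2.morphologyEx(m,cv2.MORPH_OPEN,np.ones((3,3)))
c=max(cv2.findContours(m,0,2)[0],key=cv2.contourArea); b=cv2.approxPolyDP(c,6,True)[:,0]
P=np.array([ray("scene",p,.004) for p in b]);print(b.tolist(),P.round(3).tolist(),P.mean(0).round(4))
d1=P[1]-P[0]; print("pad deg",np.degrees(np.arctan2(d1[1],d1[0])))
E1,E2=[ray("scene",(268+u/5,185+v/5),.157) for u,v in ((217,115),(195,188))]
d=E2-E1;print("bar",(E1+E2)/2,np.linalg.norm(d),np.degrees(np.arctan2(d[1],d[0])))
s=r.read_state();W=Ro.from_quat(s["eef_rot"]).as_matrix();print(W.round(2))
print("yaxis deg",np.degrees(np.arctan2(W[1,1],W[0,1])))
```

```text
[[200, 202], [196, 250], [254, 250], [255, 201]] [[0.457, -0.097, 0.004], [0.643, -0.076, 0.004], [0.625, 0.115, 0.004], [0.434, 0.094, 0.004]] [0.5397 0.0091 0.004 ]
pad deg 6.345594144647255
bar [0.56538287 0.28617996 0.157     ] 0.05438532683465263 -10.442492188478957
[[-0.89  0.45 -0.  ]
 [ 0.45  0.89 -0.  ]
 [-0.   -0.   -1.  ]]
yaxis deg 63.3719375379759
```

The crop confirms it: the grey cap and bar sit on the large can with four brackets, with the bar centre at scene (309,215). The red and brown covers lie loose on the bench. I'll move above the cover and turn the tool about -162° so joint 7 has room for the quarter turn.

```bash
python3 -m inch '{"translation":[[0.5,-0.45,0.1],[0.95,-0.91,0.1],[0.95,-0.91,0.1],[0.95,-0.91,0.1],[0.95,-0.91,0.1],[0.95,-0.91,0.1],[0.95,-0.91,0.1]],"rot":[[0,0,-0.13],[0,0,-0.26],[0,0,-0.39],[0,0,-0.52],[0,0,-0.65],[0,0,-0.78],[0,0,-0.9]],"jaw":[87,87,87,87,87,87,87]}' 20
python3 -c "from h import *;print(r.read_state()['joint_positions'].round(2))"
```

```text
time: 0.8
ee_pos: [0.3749, 0.4672, 0.2424]
eef_rot: [0.649, 0.761, -0.001, -0.0]
ft_force: [0.5, -0.6, 0.3]
width: 0.0874
[-1.06  0.27  0.11  1.53 -0.03  1.35 -0.79]
```

```bash
python3 -m inch '{"translation":[[0.5,-0.45,0.05],[0.95,-0.91,0.05],[0.95,-0.91,0.05],[0.95,-0.91,0.05],[0.95,-0.91,0.05],[0.95,-0.91,0.05],[0.95,-0.91,0.05]],"rot":[[0,0,-0.13],[0,0,-0.26],[0,0,-0.39],[0,0,-0.52],[0,0,-0.65],[0,0,-0.78],[0,0,-0.9]],"jaw":[87,87,87,87,87,87,87]}'
python3 -m inch '{"translation":[[0.5,-0.45,0.05],[0.95,-0.91,0.05],[0.95,-0.91,0.05],[0.95,-0.91,0.05],[0.95,-0.91,0.05],[0.95,-0.91,0.05],[0.95,-0.91,0.05],[0.95,-0.91,0.05]],"rot":[[0,0,-0.13],[0,0,-0.26],[0,0,-0.39],[0,0,-0.52],[0,0,-0.65],[0,0,-0.78],[0,0,-0.9],[0,0,-0.9]],"jaw":[87,87,87,87,87,87,87,87]}'
python3 - <<'E'
from h import *
print(r.read_state()['joint_positions'].round(2))
im=eyes.camera("wrist"); cv2.imwrite("pics/w1.png",im)
E
```

```text
time: 1.5
ee_pos: [0.4697, 0.376, 0.2469]
eef_rot: [0.925, 0.38, -0.001, -0.001]
ft_force: [0.4, 0.3, 0.7]
width: 0.0871
time: 2.3
ee_pos: [0.5646, 0.2849, 0.2515]
eef_rot: [0.997, -0.082, -0.001, -0.001]
ft_force: [-0.2, 0.7, 0.2]
width: 0.0873
[-0.92  0.36  0.51  1.44 -0.18  1.39 -2.15]
```

View pics/w1.png

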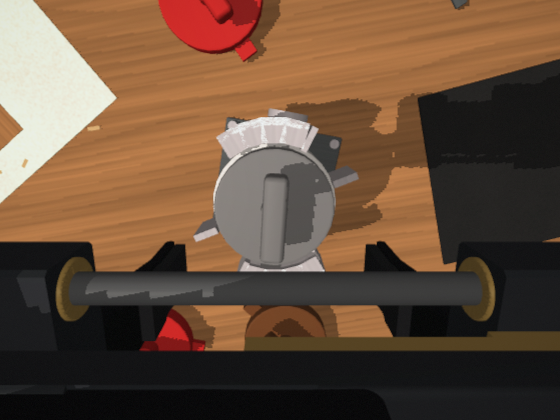

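The bar's top face runs about (275,175) to (273,263), nearly vertical in the picture. The cap is centred near (274,207) and the pad is to the right. I'll refine the bar edges.

Run:
```python
from h import *
im=cv2.imread("pics/w1.png"); g=cv2.cvtColor(im,cv2.COLOR_BGR2GRAY)
for v in (185,200,220,240,255): print(v,g[v,250:300].tolist())
print([int(x) for x in g[165:275,274]])
```

```text
185 [131, 132, 131, 130, 131, 131, 131, 131, 131, 131, 131, 130, 130, 118, 112, 126, 131, 132, 135, 134, 135, 134, 133, 132, 131, 132, 130, 129, 127, 128, 127, 126, 126, 123, 115, 103, 86, 68, 64, 76, 84, 85, 83, 83, 83, 84, 83, 83, 83, 82]
200 [130, 130, 130, 130, 131, 130, 130, 131, 130, 130, 130, 130, 116, 105, 121, 129, 131, 133, 134, 133, 133, 132, 131, 131, 129, 130, 129, 128, 127, 126, 125, 125, 121, 114, 102, 85, 67, 64, 74, 82, 82, 82, 83, 82, 82, 82, 83, 82, 82, 82]
220 [129, 129, 129, 129, 129, 130, 128, 129, 128, 129, 129, 115, 108, 122, 128, 130, 132, 134, 133, 130, 131, 130, 129, 128, 128, 127, 126, 126, 125, 126, 124, 120, 110, 97, 87, 70, 70, 81, 82, 82, 81, 81, 82, 81, 81, 81, 81, 82, 82, 82]
240 [129, 128, 128, 128, 128, 129, 127, 128, 128, 127, 116, 109, 120, 125, 129, 131, 132, 132, 130, 129, 129, 128, 127, 127, 126, 126, 125, 124, 124, 122, 116, 105, 93, 79, 67, 73, 82, 82, 81, 81, 81, 81, 81, 81, 81, 81, 81, 81, 81, 81]
255 [127, 127, 127, 127, 127, 127, 127, 127, 127, 115, 104, 115, 124, 126, 129, 131, 131, 129, 128, 129, 127, 127, 127, 126, 125, 125, 124, 123, 123, 115, 103, 91, 78, 77, 108, 126, 126, 127, 125, 125, 126, 126, 126, 126, 126, 126, 126, 127, 126, 126]
[131, 131, 131, 131, 131, 131, 130, 131, 88, 56, 56, 59, 78, 97, 108, 116, 122, 129, 131, 132, 131, 132, 132, 132, 131, 132, 131, 130, 130, 130, 129, 130, 131, 130, 130, 129, 130, 130, 130, 130, 130, 129, 129, 130, 130, 128, 128, 129, 128, 128, 127, 128, 128, 127, 128, 128, 127, 128, 127, 128, 127, 128, 127, 128, 127, 127, 127, 127, 127, 127, 126, 126, 126, 126, 126, 126, 126, 125, 126, 125, 126, 126, 125, 125, 125, 126, 126, 125, 126, 125, 125, 126, 126, 125, 125, 124, 120, 114, 117, 121, 93, 81, 80, 80, 145, 181, 117, 50, 42, 45]
```

Run:
```python
from h import *
im=cv2.imread("pics/w1.png"); g=cv2.cvtColor(im,cv2.COLOR_BGR2GRAY)
print("cap L/R", {v:(g[v,205:225].tolist(),g[v,325:342].tolist()) for v in (200,210)})
C=cam("wrist")
for a,b in (((275,175),(273,263)),):
    P,Q=ray("wrist",a,.157,C),ray("wrist",b,.157,C); d=P-Q
    print((P+Q)/2,np.linalg.norm(d),np.degrees(np.arctan2(d[1],d[0])))
print(ray("wrist",(274,207),.12,C))
W=Ro.from_quat(r.read_state()["eef_rot"]).as_matrix();print("y",np.degrees(np.arctan2(W[1,1],W[0,1])))
```

```text
cap L/R {200: ([122, 123, 124, 126, 126, 127, 128, 122, 193, 196, 127, 136, 133, 132, 133, 132, 132, 132, 132, 133], [127, 127, 127, 128, 127, 127, 125, 119, 105, 119, 121, 86, 89, 89, 91, 91, 91]), 210: ([127, 125, 125, 122, 122, 122, 121, 122, 147, 152, 134, 134, 132, 132, 131, 131, 132, 130, 131, 131], [126, 126, 127, 126, 126, 127, 124, 120, 102, 83, 82, 81, 80, 79, 79, 79, 80])}
[0.56054754 0.28656269 0.157     ] 0.06613364109409686 -10.378569595761247
[0.56107534 0.28664349 0.12      ]
y -99.1216154231378
```

```bash
python3 - <<'E'
from h import *
C=cam("wrist")
P,Q=ray("wrist",(275.6,177),.157,C),ray("wrist",(270,261),.157,C); d=P-Q
print((P+Q)/2,np.linalg.norm(d),np.degrees(np.arctan2(d[1],d[0])))
im=cv2.imread("pics/w1.png")
m=((im.max(2)<60)).astype(np.uint8);m[:,:415]=0
ys,xs=np.nonzero(m[:235]); print(xs.min())
for p in ((418,98),(443,263)): print(ray("wrist",p,.004,C))
E
python3 -m inch '{"translation":[[-0.04,0.02,-0.2],[-0.04,0.02,-0.5],[-0.04,0.02,-0.8],[-0.04,0.02,-1.0],[-0.04,0.02,-1.0]],"rot":[[0,0,-0.06],[0,0,-0.06],[0,0,-0.06],[0,0,-0.06],[0,0,-0.06]],"jaw":[87,87,87,87,87]}'
```

```text
[0.56078514 0.2874413  0.157     ] 0.06324341601048968 -12.839441127018654
418
[0.62633745 0.12077303 0.004     ]
[0.43084762 0.10177793 0.004     ]
time: 2.85
ee_pos: [0.5588, 0.2863, 0.1485]
eef_rot: [0.994, -0.109, -0.003, 0.001]
ft_force: [-0.6, -0.7, 0.7]
width: 0.0871
```

```bash
python3 -m inch '{"translation":[[0.02,0.01,-0.08],[0.02,0.01,-0.08],[0.02,0.01,-0.08],[0.02,0.01,-0.08],[0.02,0.01,-0.08],[0.02,0.01,-0.08],[0.02,0.01,-0.08],[0.02,0.01,-0.08]],"rot":[[0,0,0],[0,0,0],[0,0,0],[0,0,0],[0,0,0],[0,0,0],[0,0,0],[0,0,0]],"jaw":[87,40,18,10,10,10,10,10]}' 40
```

```text
time: 3.65
ee_pos: [0.5608, 0.2873, 0.1405]
eef_rot: [0.994, -0.109, -0.003, 0.001]
ft_force: [-0.4, -0.4, -0.1]
width: 0.0388
```

```bash
python3 -m inch '{"translation":[[0,0,0],[0,0,0],[0,0,0],[0,0,0],[0,0,0],[0,0,0]],"rot":[[0,0,0],[0,0,0],[0,0,0],[0,0,0],[0,0,0],[0,0,0]],"jaw":[10,10,10,10,10,10]}' 40
```

```text
time: 4.25
ee_pos: [0.5608, 0.2873, 0.1406]
eef_rot: [0.994, -0.109, -0.003, 0.001]
ft_force: [-0.1, -0.3, 0.6]
width: 0.0201
```

```bash
python3 -m inch '{"translation":[[0,0,0],[0,0,0],[0,0,0]],"rot":[[0,0,0],[0,0,0],[0,0,0]],"jaw":[10,10,10]}' 40
```

```text
time: 4.55
ee_pos: [0.5608, 0.2873, 0.1406]
eef_rot: [0.994, -0.109, -0.003, 0.001]
ft_force: [0.0, 0.3, 0.6]
width: 0.0201
```

```bash
python3 -m inch '{"translation":[[0,0,0],[0,0,0],[0,0,0],[0,0,0],[0,0,0]],"rot":[[0,0,0.08],[0,0,0.16],[0,0,0.24],[0,0,0.32],[0,0,0.4]],"jaw":[10,10,10,10,10]}' 40; python3 -c "
from h import *;s=r.read_state();print(s['torque'],s['ft_force'],s['joint_positions'])"
```

```text
time: 5.05
ee_pos: [0.5609, 0.2874, 0.1406]
eef_rot: [0.995, 0.102, -0.003, 0.002]
ft_force: [-0.6, -0.3, -0.7]
width: 0.02
[-0.11447188  0.15099661 -0.06009985] [-0.63136822 -0.33708012 -0.69356035] [-0.86250663  0.42804695  0.41118604  1.57598033 -0.17939473  1.18120545
 -1.78193725]
```

```bash
python3 -m inch '{"translation":[[0,0,0],[0,0,0],[0,0,0],[0,0,0],[0,0,0],[0,0,0],[0,0,0],[0,0,0],[0,0,0],[0,0,0],[0,0,0]],"rot":[[0,0,0.1],[0,0,0.2],[0,0,0.3],[0,0,0.4],[0,0,0.5],[0,0,0.6],[0,0,0.7],[0,0,0.8],[0,0,0.9],[0,0,1.0],[0,0,1.0]],"jaw":[10,10,10,10,10,10,10,10,10,10,10]}' 40
python3 - <<'E'
from h import *
s=r.read_state();print(s['torque'],s['ft_force'],s['joint_positions'])
a=eyes.camera("wrist"); b=eyes.camera("scene")[185:265,258:348]
cv2.imwrite("pics/t.png",np.hstack([cv2.resize(a[60:340,100:480],(456,336)),cv2.resize(b,(336,300))[:,:].copy() if 0 else cv2.resize(b,(340,336))]))
E
```

```text
time: 6.15
ee_pos: [0.5609, 0.2873, 0.1406]
eef_rot: [0.81, 0.586, -0.001, 0.003]
ft_force: [-0.4, 0.3, 0.1]
width: 0.0199
[-0.07997815  0.07890792  0.0021273 ] [-0.430652    0.34702665  0.0738879 ] [-0.72656904  0.40957204  0.2290188   1.57154674 -0.09230016  1.1738775
 -0.79808311]
```

View pics/t.png

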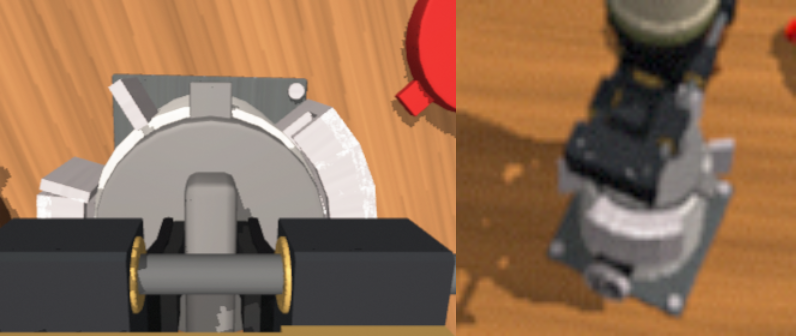

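The lug at (210,95) in the crop now stands clear in the gap between the stop post and the lipped bracket, so the cover turned with the jaws. Next I'll lift.

```bash
python3 -m inch '{"translation":[[0,0,0.05],[0,0,0.1],[0,0,0.15],[0,0,0.2],[0,0,0.2]],"rot":[[0,0,0],[0,0,0],[0,0,0],[0,0,0],[0,0,0]],"jaw":[10,10,10,10,10]}' 40;  python3 -c "
from h import *;s=r.read_state();print(s['torque'],s['ft_force'])"
```

```text
time: 6.75
ee_pos: [0.5613, 0.2875, 0.1616]
eef_rot: [0.812, 0.584, -0.001, 0.003]
ft_force: [0.0, 0.2, -2.7]
width: 0.0201
[-0.07758377  0.06383013  0.01185091] [ 0.00723826  0.18936478 -2.72223226]
```

```bash
python3 -m inch '{"translation":[[0,0,0.2],[0,0,0.4],[0,0,0.6],[0,0,0.75],[0,0,0.75],[0,-0.2,0.75],[0,-0.4,0.75],[0,-0.6,0.75],[0,-0.8,0.75],[0,-1,0.75]],"rot":[[0,0,0],[0,0,0],[0,0,0],[0,0,0],[0,0,0],[0,0,0],[0,0,0],[0,0,0],[0,0,0],[0,0,0]],"jaw":[10,10,10,10,10,10,10,10,10,10]}' 40
python3 -m inch '{"translation":[[-0.05,-0.2,0],[-0.1,-0.4,0],[-0.1,-0.6,0],[-0.1,-0.8,0],[-0.1,-0.9,0],[-0.1,-0.9,0]],"rot":[[0,0,0],[0,0,0],[0,0,0],[0,0,0],[0,0,0],[0,0,0]],"jaw":[10,10,10,10,10,10]}' 40
python3 - <<'E'
from h import *
C=cam("wrist");im=eyes.camera("wrist"); cv2.imwrite("pics/p.png",im)
E
```

```text
time: 7.75
ee_pos: [0.5613, 0.1851, 0.2364]
eef_rot: [0.812, 0.584, -0.001, 0.003]
ft_force: [0.4, -0.4, -3.3]
width: 0.0199
time: 8.35
ee_pos: [0.5512, 0.093, 0.2366]
eef_rot: [0.813, 0.583, -0.001, 0.003]
ft_force: [0.1, 0.7, -1.9]
width: 0.0199
```

View pics/p.png

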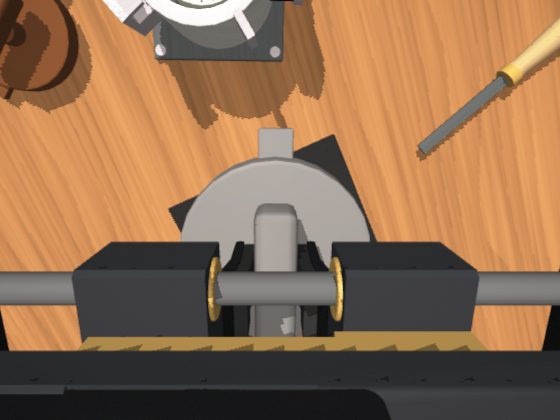

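The cover hangs level, and two pad corners show beyond it near (335,136) and (172,210). I'll check them against the scene estimate.

Run:
```python
from h import *
C=cam("wrist"); A=ray("wrist",(335,136),.004,C);B=ray("wrist",(171,210),.004,C); print(A,B)
d=A-B;L=np.linalg.norm(d);d/=L;n=np.array([d[1],-d[0],0]);print(L,(A+B)/2+0.1*n, np.degrees(np.arctan2(d[1],d[0])))
```

```text
[0.6268728 0.119968  0.004    ] [0.43104462 0.1005457  0.004     ]
0.19678898136698902 [0.53882832 0.01074509 0.004     ] 5.664088848269127
```

```bash
python3 -m inch '{"translation":[[-0.04,-0.25,0],[-0.08,-0.5,0],[-0.12,-0.75,0],[-0.12,-0.82,0],[-0.12,-0.82,-0.2],[-0.12,-0.82,-0.4],[-0.12,-0.82,-0.6],[-0.12,-0.82,-0.8],[-0.12,-0.82,-1],[-0.12,-0.82,-1]],"rot":[[0,0,0],[0,0,0],[0,0,0],[0,0,0],[0,0,0],[0,0,0],[0,0,0],[0,0,0],[0,0,0],[0,0,0]],"jaw":[10,10,10,10,10,10,10,10,10,10]}' 40
```

```text
time: 9.4
ee_pos: [0.5377, 0.0143, 0.1339]
eef_rot: [0.812, 0.584, -0.003, 0.001]
ft_force: [-0.8, 0.4, -3.0]
width: 0.0198
```

```bash
python3 -m inch '{"translation":[[0.01,-0.04,-0.15],[0.01,-0.04,-0.3],[0.01,-0.04,-0.45],[0.01,-0.04,-0.6],[0.01,-0.04,-0.7],[0.01,-0.04,-0.75],[0.01,-0.04,-0.77],[0.01,-0.04,-0.77]],"rot":[[0,0,0],[0,0,0],[0,0,0],[0,0,0],[0,0,0],[0,0,0],[0,0,0],[0,0,0]],"jaw":[10,10,10,10,10,10,10,10]}' 40
```

```text
time: 10.2
ee_pos: [0.539, 0.0105, 0.0573]
eef_rot: [0.812, 0.584, -0.002, 0.001]
ft_force: [0.2, 0.1, -2.3]
width: 0.0202
```

Still hanging, with 6–7 mm to go. I'll lower slowly.

```bash
python3 -m inch '{"translation":[[0,0,-0.01],[0,0,-0.02],[0,0,-0.03],[0,0,-0.04],[0,0,-0.05],[0,0,-0.055],[0,0,-0.06],[0,0,-0.06]],"rot":[[0,0,0],[0,0,0],[0,0,0],[0,0,0],[0,0,0],[0,0,0],[0,0,0],[0,0,0]],"jaw":[10,10,10,10,10,10,10,10]}' 40
```

```text
time: 11.0
ee_pos: [0.5389, 0.0105, 0.0513]
eef_rot: [0.812, 0.584, -0.003, 0.001]
ft_force: [0.1, -0.2, -2.3]
width: 0.0199
```

```bash
python3 -m inch '{"translation":[[0,0,-0.005],[0,0,-0.01],[0,0,-0.01]],"rot":[[0,0,0],[0,0,0],[0,0,0]],"jaw":[10,10,10]}' 40
```

```text
time: 11.3
ee_pos: [0.5389, 0.0105, 0.0505]
eef_rot: [0.812, 0.584, -0.003, 0.001]
ft_force: [-3.5, 0.5, 3.6]
width: 0.0201
```

Contact: the vertical force went from -2.3 N to +3.6 N. Next I'll release and retreat straight up.

```bash
python3 -m inch '{"translation":[[0,0,0],[0,0,0],[0,0,0],[0,0,0],[0,0,0],[0,0,0],[0,0,0],[0,0,0]],"rot":[[0,0,0],[0,0,0],[0,0,0],[0,0,0],[0,0,0],[0,0,0],[0,0,0],[0,0,0]],"jaw":[22,26,32,40,50,60,60,60]}'
python3 -m inch '{"translation":[[0,0,0.1],[0,0,0.3],[0,0,0.6],[0,0,0.9],[0,0,1],[0,0,1]],"rot":[[0,0,0],[0,0,0],[0,0,0],[0,0,0],[0,0,0],[0,0,0]],"jaw":[60,60,60,60,60,60]}'
python3 -m inch '{"translation":[[0,0.3,0.3],[0,0.6,0.6],[0,1,1],[0,1,1],[0,1,1],[0,1,1]],"rot":[[0,0,0],[0,0,0],[0,0,0],[0,0,0],[0,0,0],[0,0,0]],"jaw":[60,60,60,60,60,60]}'
python3 - <<'E'
from h import *
im=eyes.camera("scene"); b=eyes.camera("side"); cv2.imwrite("pics/sf.png",im)
cv2.imwrite("pics/f.png",np.hstack([cv2.resize(im[160:280,100:360],(500,231)),cv2.resize(b[140:280,210:420],(300,231))]))
E
```

```text
time: 12.1
ee_pos: [0.5389, 0.0106, 0.0505]
eef_rot: [0.812, 0.584, -0.003, 0.001]
ft_force: [-0.5, -0.2, -0.4]
width: 0.0584
time: 12.7
ee_pos: [0.5398, 0.0106, 0.1523]
eef_rot: [0.812, 0.584, -0.001, 0.002]
ft_force: [-0.1, 0.1, -0.4]
width: 0.06
time: 13.3
ee_pos: [0.5393, 0.1093, 0.2505]
eef_rot: [0.812, 0.584, -0.002, 0.002]
ft_force: [-0.1, -0.9, 0.5]
width: 0.06
```

View pics/f.png

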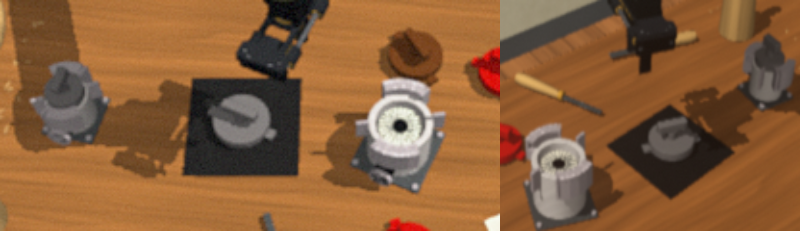

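Run:
```python
from h import *
print(ray("scene",(100+242*.52,160+121*.52),.03))
r.close_job()
```

```text
[0.54609479 0.01111737 0.03      ]
the job is handed in; nothing more can be done
```

I turned the larger pot's grey cover 84° anticlockwise, lifted it off and set it down upright on the black pad. I then let go, backed the arm away, and handed the job in at about 13.4 s.

- **Turn and lift:** a close-up showed the lug clear in the gap between the brackets before lifting. The lift met no resistance beyond the cover's weight, about 2.7 N.
- **Set-down:** it touched down with only a few newtons, and the force returned to about zero after release.
- **Final pictures:** the large pot is open with its cartridge showing. The cover stands upright on the pad, and the smaller pot's cover is still in place.
- **Where the cover sits:** the two checks differ a little. By the arm's position at release it is within about 1 mm of the measured pad centre, (0.539, 0.011). A rough reading by eye from the last scene picture gives (0.546, 0.011), about 7 mm off in x. I left it, because a reading from so coarse a picture is not that precise.
- **Jaw reading:** the gripper showed about 20 mm while holding the 18 mm bar. The grip did not slip.

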